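# Clear the cartons off the stain-remover jar and open it

## Robot

A 7-joint arm with a two-finger parallel gripper is mounted at the origin on the work surface. World frame = base frame: x ahead of the robot, y to its left, z up, the work surface at z = 0. Lengths are in m, angles in degrees, forces in N, time in s.
With the tool pointing down it reaches from about 0.425 to 0.975 m from the base axis. Payload 16.7 kg.
Tool frame: the origin (TCP) lies where the fingers leave the gripper's body, on its centre line; the fingertips stand 73 mm ahead of it and the grasp point (between the pads) lies 54 mm ahead of it; z points along the fingers, y is the line along which they close (so a half turn about z gives the same grasp; the last joint's range is limited). The gripper opens to 85 mm and grips with 20 to 120 N. Pads are 22 mm wide; open, the fingers measure 114 mm over their backs; the gripper's body (76 mm by 85 mm) begins 54 mm behind the grasp point. The pads swing forward as they close: fully open they stand 13 mm farther back than shut.
Start: joints at [-81.331, 24.414, 4.234, 92.017, -1.954, 63.644, -3.845], TCP at [0.2, 0.645, 0.304] pointing down, gripper open.
Joint ranges: [-163.25, 163.25], [-28.42, 122.38], [-70.27, 78.77], [12.13, 141.07], [-58.53, 238.53], [9.26, 117.41], [-156.51, 156.51]. Speed limits (degrees/s): [108.29, 108.29, 136.94, 136.94, 172.46, 172.46, 172.46].

## Interface

Orientations are given as a 3x3 rotation matrix whose columns are the frame's x, y, z axes.
In Python, from rig import arm, hand, solver, sense, vision, job gives the robot as it stands. Calls block until the motion is done:
- arm.reach(position, orientation): joint-space move of the TCP to a pose.
- arm.move_l(position, speed=0.15, rot=None, max_force=None): straight line of the TCP; rot=None keeps the orientation; speed is the mean speed in m/s. With max_force (N) it stops when the force on the tool has changed by that much, and returns True; else False.
- arm.goto_joints(angles): joint-space move.
- hand.command_gripper(opening, effort=None): finger opening in m; effort is the grip in N (None keeps the last); returns when the fingers have stopped.
- arm.pause(seconds).
- solver.inverse_kinematics(position, orientation): joint angles nearest the present ones, or None.
- sense(): the state.
- vision.get_image(name): name is "scene" or "top" or "wrist"; returns the picture (480x640x3 uint8, red, green, blue); there is no depth.
- vision.camera_model(name): a dict with "mtx" (3x3 intrinsics, pixels), "k1" (the pictures are not rectified: a ray, as slopes to the right and down, at radius r is drawn at 1 + k1 r^2 times it, then the intrinsics apply), "R" (3x3) and "t" (3): a world point X has camera coordinates R X + t; the wrist camera has in their place "hand_eye" (4x4, takes a point from camera to tool coordinates, whose origin is the TCP and whose axes are the flange's). Camera axes: x right, y down, z forward; pixel columns grow to the right and rows downward; lengths in m; the calibration is good to about 2 mm. A picture is of the moment at which its call begins: read the wrist's pose just before it. camera_model takes no time and is no camera call.
A pose or a line that the arm cannot do raises arm.PlanningError and nothing moves.
- job.finish_job(): hands the job in; it is judged then, once.
Trained networks look in the newest picture that a camera, given by its name, has taken for a name from the list of things; names that differ only in an ending like _2 or _b are one class to them, and where a whole thing is asked for, a point or a joint stands for the part that bears it (a point fixed in the world has none). Each returns a list of dicts, best first, with "p" (0 to 1); they miss things now and then, are a little off and sometimes report something else, mostly with a low value. They report only what shows in the picture. A call takes as long as a camera call. They do not tell look-alikes from the thing itself.
- vision.regions_of(camera, name): "pixels" (480x640 bool, what is visible of it) and "bbox" ([left, top, right, bottom] in pixels, round what is visible of it).
- vision.place_of(camera, name): "centre" ([column, row] in pixels: a listed point, or the origin of a listed thing).
The state is a dict: "t": time; "joint_pos": joint angles; "qvel": joint speeds; "joint_efforts": joint torques, N m; "ee_pos": TCP position; "ee_rot": TCP orientation; "wrist_force": force on the tool from outside, world axes, zero at the start; "ft_torque": the same for the moment, N m; "finger_gap": finger opening in m; "gripper_force": force on a finger pad.
Only numpy, scipy, OpenCV 4.12 (cv2) and the standard library are available. Lean on these libraries where they do the work, as an engineer would, in place of code of your own. Each camera call takes 0.05 s, during which the arm holds its last target. There are 200 camera calls.

## Task

In the laundry room, two small cartons were left on the screw cap of the square blue stain-remover jar. Stack them squarely, edges lined up, on the green-banded carton standing on the counter: the orange-banded one from the top of the pile first, then the blue-banded one on it. Then unscrew the tight white cap anticlockwise, the jar staying seated in its steel holder (pull up only when the thread is free), and finish while still holding the cap level above the open mouth, clear of it by one to three centimetres; leave the column, scoop, bottle and brush where they stand.

Things in the scene. Friction and masses are not known exactly. Their poses are not given: they have to be found in the camera images.
- holder: Square steel anti-twist holder screwed to the counter, 105 x 105 mm plate 6 mm thick with four walls 6 mm thick up to 36 mm height round a pocket 81 mm square. Origin: centre of its underside on the counter; z up, x and y along its sides. It stops the jar from turning but not from being lifted.
- jar: Square blue jar, 78 x 78 mm, standing loose in the holder (1.5 mm play), 0.7 kg. Origin: centre of its underside, 6 mm above the counter. Shoulder at 80 mm, then a white neck. Green marks lie on its +x and -x axes. The cap lugs are free when the cap red mark (cap +x) is within 0.2 rad of the +x green mark; a stop comes about 0.25 rad past it. 8 mm of lift then clears the lugs.
- jar_mouth (a point): Centre of the jar's mouth, 107 mm above the jar's underside, on the neck axis; axes as the jar's. A black sprung rubber seal lies here, pressed against the inside of the closed cap with 25 N; it rises 5 mm when the cap comes off.
- cap: White round screw cap, 60 mm diameter, 29 mm high (skirt 24 mm deep), 50 g. Origin: centre of its lower edge, 3 mm above the jar shoulder when closed. Red mark from the middle to the rim along +x, starting 1.1 to 2.0 rad clockwise of the jar +x green mark. Lug thread: turns level without rising, stiff (about 0.2 to 0.8 N m), stays where left, so it can be regripped. Anticlockwise opens.
- carton_base: Closed carton 80 x 50 x 38 mm (x, y, z), brown with a green band, on the counter, 0.22 kg: foot of the column. Origin: centre of its underside; x along the long side. Grip across the 50 mm width.
- carton_upper: Closed carton of the same size with an orange band, on top of the blue-banded one. Origin: centre of its underside; x along the long side.
- carton_lower: Closed carton of the same size with a blue band, lying on the jar's cap under the orange-banded one. Origin: centre of its underside; x along the long side.
- scoop: Yellow measuring cup, 64 mm diameter, 55 mm high, open above. Bystander. Origin: centre of its underside.
- stain_bottle: Green bottle with red cap, 56 mm diameter, 150 mm high. Bystander. Origin: centre of its underside.
- lint_brush: Small brush lying flat, 160 mm long. Bystander. Origin: under its middle, x along it.
Mind the look-alikes: they are no part of the job. Several things have the shape of the jar; the one meant has the colours described above.

How it is judged:
By the outcome, as a careful person would: the job done as asked, in the order asked, and still so for the second after the job is handed in, while the arm keeps its last pose, push and grip.
It also fails if it takes over 70 s, if anything falls off the work surface, if the arm or the gripper's body presses on something with over 40 N, if the wrist force passes 120 N, or if a joint passes its speed limit or range.

## Working session

There is one attempt and no reset: what is moved stays moved. The work goes in short steps, each a Python script; the robot and the scene stay as the last script left them, time stands still between calls to the robot, and variables do not carry over. Pictures are saved under pics/ and viewed, at most 10 in all, crops included, and the job is handed in when it is done.

```bash
ls; mkdir -p pics
python3 - <<'E'
from rig import arm, hand, solver, sense, vision, job
import cv2, numpy as np
for n in ["scene","top"]:
    im=vision.get_image(n); cv2.imwrite(f"pics/{n}0.png",im[:,:,::-1])
    m=vision.camera_model(n); print(n,{k:np.round(v,4).tolist() for k,v in m.items()})
    for o in ["jar","cap","carton_base","carton_upper","carton_lower","holder","scoop"]:
        print(o,[(np.round(d["centre"],1).tolist(),round(d["p"],2)) for d in vision.place_of(n,o)])
m=vision.camera_model("wrist");print({k:np.round(v,4).tolist() for k,v in m.items()})
s=sense();print(s)
E
```

```text
pics
scene {'mtx': [[499.6719, 0.0, 321.8166], [0.0, 499.6719, 233.4472], [0.0, 0.0, 1.0]], 'k1': -0.0699, 'R': [[-0.3878, 0.9217, 0.0069], [0.5287, 0.2285, -0.8174], [-0.755, -0.3133, -0.576]], 't': [0.207, -0.1726, 1.5155]}
jar [([317.7, 266.8], 0.9), ([279.3, 228.6], 0.61)]
cap [([238.6, 233.3], 0.7)]
carton_base [([399.9, 296.5], 0.65)]
carton_upper [([239.5, 207.6], 0.98)]
carton_lower [([237.7, 222.0], 0.91)]
holder [([241.7, 266.7], 0.97), ([233.6, 222.1], 0.18)]
scoop []
top {'mtx': [[598.2443, 0.0, 325.2256], [0.0, 598.2443, 240.666], [0.0, 0.0, 1.0]], 'k1': -0.1789, 'R': [[-0.0894, -0.996, 0.0018], [-0.9741, 0.0871, -0.2085], [0.2075, -0.0204, -0.978]], 't': [0.0185, 0.5745, 1.5201]}
jar [([326.9, 278.4], 0.85), ([381.5, 304.5], 0.7), ([387.5, 247.7], 0.62), ([389.5, 237.2], 0.48)]
cap [([388.8, 246.7], 0.54)]
carton_base [([253.7, 277.4], 0.6), ([165.4, 252.2], 0.5)]
carton_upper [([388.8, 236.7], 0.61)]
carton_lower []
holder [([381.8, 248.7], 0.8)]
scoop [([305.0, 205.7], 0.76)]
{'mtx': [[403.7408, 0.0, 321.6047], [0.0, 403.7408, 245.226], [0.0, 0.0, 1.0]], 'k1': 0.0271,
[... 274 characters left out ...]
05]), 'qvel': array([-0.03740013,  0.00612199,  0.02031108, -0.05629927, -0.07220683,
       -0.0065176 ,  0.00814938]), 'joint_efforts': array([ 1.47622526e-03, -9.49447274e+01,  3.75731930e+00, -4.63852215e+01,
        1.90474506e-02,  2.65949777e-03,  1.40523420e-05]), 'ee_pos': array([0.1999611 , 0.64466231, 0.30391562]), 'ee_rot': array([[-9.55109152e-01,  2.96254116e-01, -7.63391911e-05],
       [ 2.96254118e-01,  9.55109154e-01, -2.44486247e-05],
       [ 6.56692546e-05, -4.59669050e-05, -9.99999997e-01]]), 'wrist_force': array([ 0.06650267, -0.32836941, -0.34584898]), 'ft_torque': array([-0.04337019,  0.01058386, -0.00863659]), 'gripper_force': 0.0, 'finger_gap': 0.08543055566864252}
```

View pics/scene0.png

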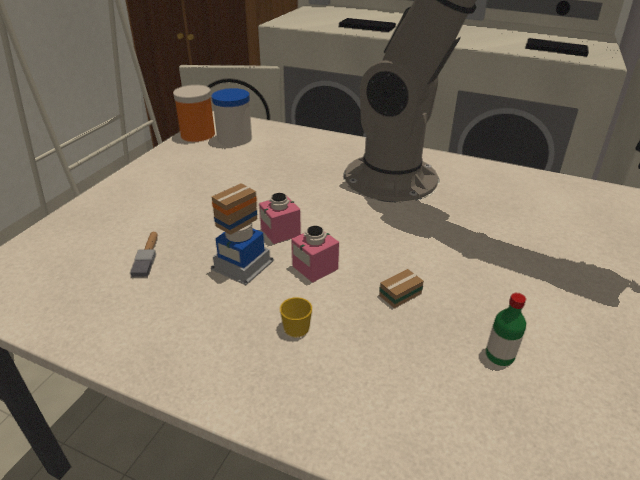

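View pics/top0.png

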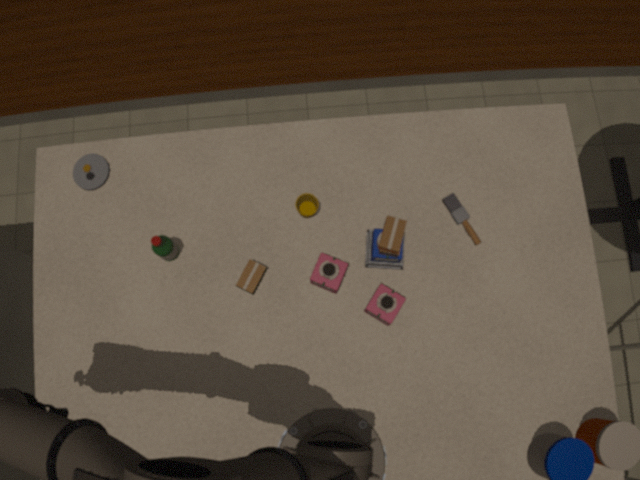

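The pile stands on the blue jar (scene ~(240,245), top ~(388,240)). Look-alikes: two pink jars with open black mouths (scene (280,218) and (315,252); top (387,303) and (329,271)). The lone green-banded carton is at scene (401,288), top (252,276). The scoop, bottle, brush and the far orange/blue tubs are bystanders.

```bash
cat > h.py <<'E'
from rig import arm, hand, solver, sense, vision, job
import cv2, numpy as np
from scipy.optimize import minimize, least_squares
def R(a):                      # tool down, closing line at world angle a (deg)
    c,s=np.cos(np.radians(a)),np.sin(np.radians(a)); return np.array([[-s,c,0],[c,s,0],[0,0,-1.]])
def cam(n):                    # K,k1,R,t as of now
    m=vision.camera_model(n)
    if n!="wrist": return m["mtx"],m["k1"],m["R"],m["t"]
    s=sense(); H=np.array(m["hand_eye"]); T=np.eye(4); T[:3,:3]=s["ee_rot"]; T[:3,3]=s["ee_pos"]
    W=np.linalg.inv(T@H); return m["mtx"],m["k1"],W[:3,:3],W[:3,3]
def proj(c,X):
    K,k,Rm,t=c; p=np.atleast_2d(X)@np.array(Rm).T+t; u=p[:,:2]/p[:,2:]
    u=u*(1+k*(u**2).sum(1,keepdims=True)); return u*[K[0][0],K[1][1]]+[K[0][2],K[1][2]]
def tri(cs,px,x0=(.5,0,.1)):
    r=least_squares(lambda X:np.concatenate([proj(c,X)[0]-p for c,p in zip(cs,px)]),x0); return r.x,np.abs(r.fun).max()
def onz(c,px,z,x0=(.5,0)):     # ray meets height z
    return least_squares(lambda X:proj(c,[X[0],X[1],z])[0]-px,x0).x
def snap(name):
    c=cam("wrist"); im=vision.get_image("wrist"); cv2.imwrite(f"pics/{name}.png",im[:,:,::-1]); return c,im
def box(x,y,z,yaw,d=(.08,.05,.038)):
    c,s=np.cos(yaw),np.sin(yaw)
    return np.array([[x+c*a-s*b,y+s*a+c*b,z+e] for a in(-d[0]/2,d[0]/2) for b in(-d[1]/2,d[1]/2) for e in(0,d[2])])
def fitbox(obs,p0,zfix=None):  # obs: list of (cam,mask); fits silhouette of a carton -> x,y,z,yaw
    def cost(q):
        p=np.array(p0)+np.array(q)*[.01,.01,.01,.2]
        if zfix is not None: p[2]=zfix
        v=0
        for c,m in obs:
            h=cv2.convexHull((proj(c,box(*p))*16).astype(np.int32)); r=np.zeros(m.shape,np.uint8)
            cv2.fillConvexPoly(r,h,1,cv2.LINE_AA if 0 else 8,4); r=r>0
            v+=1-(r&m).sum()/max((r|m).sum(),1)
        return v/len(obs)
    best=min((minimize(cost,[0,0,0,d],method="Nelder-Mead",options=dict(initial_simplex=np.vstack([[0,0,0,d]]+[np.array([0,0,0,d])+np.eye(4)[i]*.8 for i in range(4)]),maxiter=400,xatol=.005,fatol=1e-5)) for d in(-1,0,1)),key=lambda r:r.fun)
    p=np.array(p0)+best.x*[.01,.01,.01,.2]
    if zfix is not None:p[2]=zfix
    return p,best.fun
E
python3 - <<'E'
from h import *
cs=[cam("scene"),cam("top")]
for n,a,b in [("base",(399.9,296.5),(253.7,277.4)),("upper",(239.5,207.6),(388.8,236.7)),("holder",(241.7,266.7),(381.8,248.7))]:
    X,e=tri(cs,[a,b]); print(n,X.round(4),round(e,1))
for p in [(.5,-.15,.4),(.45,.2,.4)]:
    for a in range(-90,271,30):
        q=solver.inverse_kinematics(p,R(a)); print(p,a,None if q is None else np.round(q).tolist())
E
```

```text
base [ 0.503   0.1707 -0.0061] 0.5
upper [ 0.5483 -0.1877  0.159 ] 0.5
holder [ 0.5528 -0.1908 -0.002 ] 1.3
(0.5, -0.15, 0.4) -90 [-35.0, 6.0, 49.0, 106.0, -5.0, 70.0, -74.0]
(0.5, -0.15, 0.4) -60 [-33.0, 6.0, 47.0, 106.0, -4.0, 70.0, -45.0]
(0.5, -0.15, 0.4) -30 [-33.0, 6.0, 47.0, 106.0, -4.0, 70.0, -15.0]
(0.5, -0.15, 0.4) 0 [-33.0, 6.0, 47.0, 106.0, -4.0, 70.0, 15.0]
(0.5, -0.15, 0.4) 30 [-33.0, 6.0, 47.0, 106.0, -4.0, 70.0, 45.0]
(0.5, -0.15, 0.4) 60 [-53.0, 11.0, 73.0, 107.0, -11.0, 70.0, 83.0]
(0.5, -0.15, 0.4) 90 [-52.0, 10.0, 71.0, 107.0, -10.0, 70.0, 113.0]
(0.5, -0.15, 0.4) 120 [-53.0, 11.0, 72.0, 107.0, -11.0, 70.0, 143.0]
(0.5, -0.15, 0.4) 150 [62.0, 12.0, -59.0, 102.0, 11.0, 72.0, 149.0]
(0.5, -0.15, 0.4) 180 [-56.0, 14.0, 78.0, 107.0, -15.0, 71.0, -153.0]
(0.5, -0.15, 0.4) 210 [-52.0, 10.0, 71.0, 107.0, -10.0, 70.0, -128.0]
(0.5, -0.15, 0.4) 240 [-52.0, 10.0, 71.0, 107.0, -10.0, 70.0, -98.0]
(0.5, -0.15, 0.4) 270 [-35.0, 6.0, 49.0, 106.0, -5.0, 70.0, -74.0]
(0.45, 0.2, 0.4) -90 [-70.0, 1.0, 40.0, 109.0, -1.0, 70.0, -120.0]
(0.45, 0.2, 0.4) -60 [-69.0, 1.0, 39.0, 109.0, -1.0, 70.0, -90.0]
(0.45, 0.2, 0.4) -30 [-65.0, 1.0, 34.0, 109.0, -1.0, 70.0, -60.0]
(0.45, 0.2, 0.4) 0 [-63.0, 1.0, 33.0, 109.0, -1.0, 70.0, -30.0]
(0.45, 0.2, 0.4) 30 [-59.0, 2.0, 29.0, 109.0, -1.0, 70.0, -0.0]
(0.45, 0.2, 0.4) 60 [-55.0, 2.0, 24.0, 109.0, -1.0, 70.0, 30.0]
(0.45, 0.2, 0.4) 90 [-51.0, 2.0, 20.0, 109.0, -1.0, 70.0, 59.0]
(0.45, 0.2, 0.4) 120 [-47.0, 2.0, 16.0, 108.0, -1.0, 70.0, 89.0]
(0.45, 0.2, 0.4) 150 [-44.0, 2.0, 13.0, 108.0, -1.0, 70.0, 119.0]
(0.45, 0.2, 0.4) 180 [-41.0, 2.0, 10.0, 108.0, -0.0, 70.0, 149.0]
(0.45, 0.2, 0.4) 210 None
(0.45, 0.2, 0.4) 240 [-99.0, 0.0, 70.0, 110.0, -0.0, 70.0, -149.0]
(0.45, 0.2, 0.4) 270 [-70.0, 1.0, 40.0, 109.0, -1.0, 70.0, -120.0]
```

```bash
cat > s1.py <<'E'
from h import *
import pickle
D={}
def take(tag,p,names):
    arm.reach(p,R(90)); c,im=snap(tag); D[tag]=dict(c=c)
    for n in names:
        D[tag][n]=[(d["p"],d["pixels"]) for d in vision.regions_of("wrist",n)]
        D[tag][n+"_c"]=[(d["p"],d["centre"]) for d in vision.place_of("wrist",n)]
        print(tag,n,[(round(a,2),int(m.sum())) for a,m in D[tag][n]],[(round(a,2),np.round(m).tolist()) for a,m in D[tag][n+"_c"]])
take("b1",(.47,.21,.30),["carton_base"]); take("b2",(.49,.13,.30),["carton_base"])
take("u1",(.52,-.15,.42),["carton_upper","carton_lower"]); take("u2",(.55,-.23,.42),["carton_upper","carton_lower"])
pickle.dump(D,open("d1.pkl","wb")); print(sense()["t"])
for t,n,p0 in [("b","carton_base",(.503,.171,0,0)),("u","carton_upper",(.548,-.188,.156,0))]:
    obs=[(D[t+i]["c"],D[t+i][n][0][1]) for i in"12" if D[t+i][n]]
    for z in (None,p0[2]): p,e=fitbox(obs,p0,z); print(n,z,p.round(4),np.degrees(p[3]).round(1),round(e,3))
E
python3 s1.py
python3 -c "
import cv2,numpy as np
a=[cv2.imread(f'pics/{n}.png') for n in('b1','b2','u1','u2')]
cv2.imwrite('pics/m1.png',cv2.resize(np.vstack([np.hstack(a[:2]),np.hstack(a[2:])]),(800,600),interpolation=3))"
```

```text
b1 carton_base [(0.58, 5583)] [(0.58, [276.0, 240.0])]
b2 carton_base [] [(0.79, [363.0, 220.0])]
u1 carton_upper [(0.7, 6840)] [(0.71, [266.0, 250.0])]
u1 carton_lower [(0.57, 674), (0.27, 3789), (0.19, 1913), (0.16, 1999)] []
u2 carton_upper [(0.81, 7413)] [(0.94, [362.0, 217.0])]
u2 carton_lower [(0.88, 854)] []
5.4833
carton_base None [ 0.5048  0.1694 -0.0066 -0.5481] -31.4 0.016
carton_base 0 [ 0.5027  0.1704  0.     -0.5511] -31.6 0.031
carton_upper None [ 0.5527 -0.1976  0.1524 -0.3621] -20.7 0.027
carton_upper 0.156 [ 0.5518 -0.198   0.156  -0.3777] -21.6 0.046
```

View pics/m1.png

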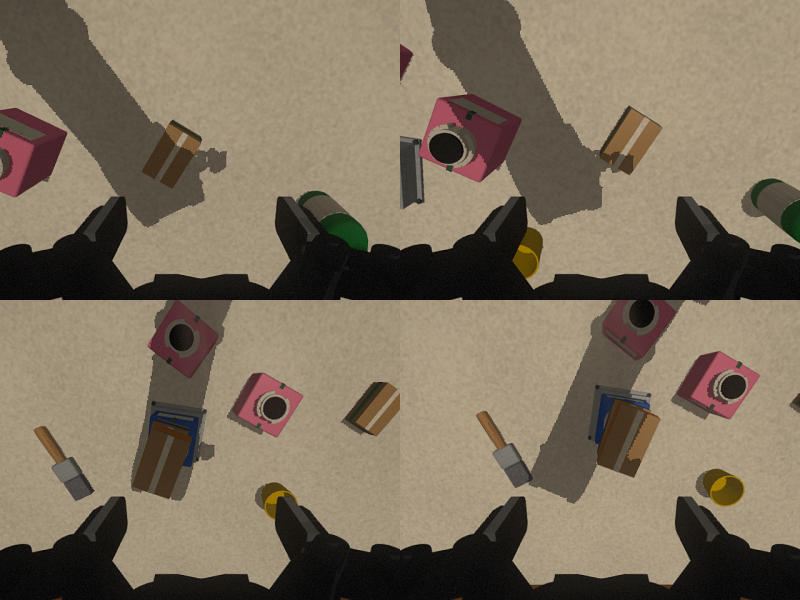

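The wrist views (montage b1, b2 on top, u1, u2 below) show the green-banded carton at (172,153)/(632,140). The orange-banded one is on top of the blue jar at (165,458)/(628,437), with a sliver of the lower carton under it. The pink jars are at ~(182,336) and (270,402). The base z fit rests on a single view, so I'll refine it with a second mask before acting.

```bash
cat > f1.py <<'E'
from h import *
import pickle
D=pickle.load(open("d1.pkl","rb"))
def gc(tag,p,pad=9):
    im=cv2.imread(f"pics/{tag}.png"); c=D[tag]["c"]; h=cv2.convexHull(proj(c,box(*p)).astype(np.int32))
    r=np.zeros(im.shape[:2],np.uint8); cv2.fillConvexPoly(r,h,1); k=np.ones((pad,pad),np.uint8)
    m=np.full(r.shape,cv2.GC_BGD,np.uint8); m[cv2.dilate(r,k)>0]=cv2.GC_PR_FGD; m[cv2.erode(r,k)>0]=cv2.GC_FGD
    bb=cv2.dilate(r,np.ones((61,61),np.uint8))>0
    ys,xs=np.where(bb); s=np.s_[ys.min():ys.max(),xs.min():xs.max()]
    mm=m[s].copy(); cv2.grabCut(im[s].copy(),mm,None,np.zeros((1,65)),np.zeros((1,65)),6,cv2.GC_INIT_WITH_MASK)
    o=np.zeros(r.shape,bool); o[s]=(mm==1)|(mm==3); return o
pb=(.504,.170,0,-.55)
m1,m2=D["b1"]["carton_base"][0][1],gc("b2",pb); g1=gc("b1",pb); print(m1.sum(),g1.sum(),(m1&g1).sum(),m2.sum())
O={"net1":[("b1",m1)],"net1+gc2":[("b1",m1),("b2",m2)],"gc12":[("b1",g1),("b2",m2)],"gc2":[("b2",m2)]}
for k,o in O.items():
    for z in(None,0): p,e=fitbox([(D[t]["c"],m) for t,m in o],pb,z); print(k,z,p.round(4),np.degrees(p[3]).round(1),round(e,3))
pu=(.552,-.1978,.155,-.37)
for t in("u1","u2"):
  for z in(None,.156): p,e=fitbox([(D[t]["c"],D[t]["carton_upper"][0][1])],pu,z); print(t,z,p.round(4),np.degrees(p[3]).round(1),round(e,3))
for n in("scene","top"):
  vision.get_image(n); 
  for o,p0 in(("carton_base",pb),("carton_upper",pu)):
    r=vision.regions_of(n,o)
    for d in r[:2]:
      p,e=fitbox([(cam(n),d["pixels"])],p0,p0[2]); print(n,o,round(d["p"],2),d["bbox"],p.round(4),np.degrees(p[3]).round(1),round(e,3))
E
python3 f1.py
```

```text
5583 5583 5507 6273
net1 None [ 0.5047  0.1694 -0.0066 -0.5483] -31.4 0.016
net1 0 [ 0.5028  0.1703  0.     -0.5485] -31.4 0.029
net1+gc2 None [ 0.5034  0.1702 -0.0035 -0.5533] -31.7 0.027
net1+gc2 0 [ 0.5028  0.17    0.     -0.5501] -31.5 0.033
gc12 None [ 0.5032  0.1699 -0.003  -0.556 ] -31.9 0.028
gc12 0 [ 0.5027  0.1699  0.     -0.5517] -31.6 0.033
gc2 None [ 5.025e-01  1.697e-01  1.000e-04 -5.448e-01] -31.2 0.032
gc2 0 [ 0.5027  0.1699  0.     -0.5525] -31.7 0.031
u1 None [ 0.5543 -0.199   0.148  -0.3662] -21.0 0.013
u1 0.156 [ 0.5523 -0.1973  0.156  -0.3657] -21.0 0.049
u2 None [ 0.5531 -0.1971  0.1505 -0.3652] -20.9 0.014
u2 0.156 [ 0.5518 -0.1979  0.156  -0.3783] -21.7 0.036
scene carton_base 0.73 [380.2, 271.6, 424.7, 309.9] [ 0.5041  0.1714  0.     -0.4941] -28.3 0.08
scene carton_upper 0.6 [213.7, 185.3, 254.0, 220.7] [ 0.5495 -0.1981  0.155  -0.3045] -17.4 0.124
top carton_base 0.61 [236.1, 260.3, 266.9, 292.5] [ 0.5009  0.1739  0.     -0.5713] -32.7 0.076
top carton_upper 0.54 [377.3, 220.9, 390.7, 250.5] [ 0.5552 -0.1835  0.155  -0.5991] -34.3 0.807
```

```bash
cat > s2.py <<'E'
from h import *
def st(m): s=sense(); print(m,round(s["t"],2),"gap",s["finger_gap"].__round__(4),"gf",round(s["gripper_force"],1),"F",np.round(s["wrist_force"],1),"p",np.round(s["ee_pos"],4))
if __name__=="__main__":
    p=(.552,-.198)
    arm.reach((*p,.33),R(69)); print("hit",arm.move_l((*p,.230),.1,max_force=12)); st("down")
    hand.command_gripper(.03,30); st("grip")
    arm.move_l((*p,.25),.05); arm.move_l((*p,.36),.15); st("up"); snap("held1")
    if sense()["finger_gap"]<.045: raise SystemExit("no grip")
    b=(.5028,.170); arm.reach((*b,.20),R(90-31.6)); print("hit",arm.move_l((*b,.13),.1,max_force=10))
    print("hit",arm.move_l((*b,.104),.03,max_force=6)); st("placed")
    hand.command_gripper(.085); arm.move_l((*b,.2),.15); st("rel")
E
python3 s2.py
```

```text
hit False
down 7.4 gap 0.0854 gf 0.0 F [0.  0.4 0.5] p [ 0.5523 -0.1982  0.2306]
grip 7.82 gap 0.0496 gf 35.1 F [-1.4 -0.   6.1] p [ 0.5522 -0.1981  0.2304]
up 9.25 gap 0.0497 gf 34.2 F [ 0.2  0.6 -2.7] p [ 0.5517 -0.1978  0.3591]
hit False
hit True
placed 12.27 gap 0.0494 gf 35.2 F [ 1.6 -0.   0.2] p [0.5027 0.17   0.1117]
rel 13.45 gap 0.0852 gf 0.0 F [0.2 0.1 0.6] p [0.5024 0.1701 0.1994]
```

```bash
cat > s3.py <<'E'
from h import *
import pickle
D={}
def take(tag,p,names,a=90):
    arm.reach(p,R(a)); c,im=snap(tag); D[tag]=dict(c=c)
    for n in names:
        D[tag][n]=[(d["p"],d["pixels"]) for d in vision.regions_of("wrist",n)]
        print(tag,n,[(round(a,2),int(m.sum())) for a,m in D[tag][n]])
take("b3",(.47,.21,.33),["carton_upper","carton_base"]); take("b4",(.49,.13,.33),["carton_upper","carton_base"])
take("l1",(.52,-.15,.40),["carton_lower","jar","holder","cap"]); take("l2",(.55,-.23,.40),["carton_lower","jar","holder","cap"])
pickle.dump(D,open("d3.pkl","wb")); print(sense()["t"])
for t,n,p0 in [("b","carton_upper",(.503,.170,.038,-.55)),("l","carton_lower",(.55,-.195,.118,-.37))]:
    k=[i for i in ("34" if t=="b" else "12") if D[t+i][n]]
    for ii in ([k]+[[i] for i in k] if k else []):
      for z in (None,p0[2]): p,e=fitbox([(D[t+i]["c"],D[t+i][n][0][1]) for i in ii],p0,z); print(n,ii,z,p.round(4),np.degrees(p[3]).round(1),round(e,3))
E
python3 s3.py
python3 -c "
import cv2,numpy as np
a=[cv2.imread(f'pics/{n}.png')[:400,100:500] for n in('b3','b4','l1','l2')]
cv2.imwrite('pics/m3.png',cv2.resize(np.vstack([np.hstack(a[:2]),np.hstack(a[2:])]),(600,600),interpolation=3))"
```

```text
b3 carton_upper []
b3 carton_base [(0.91, 315)]
b4 carton_upper [(0.96, 6336)]
b4 carton_base [(0.61, 504)]
l1 carton_lower [(0.57, 6282)]
l1 jar [(0.86, 8473), (0.83, 7931), (0.74, 2215)]
l1 holder [(0.78, 2229), (0.63, 6195)]
l1 cap [(0.76, 268), (0.29, 2025)]
l2 carton_lower [(0.63, 6680)]
l2 jar [(0.96, 1650), (0.89, 7844), (0.78, 9758), (0.49, 3905)]
l2 holder [(0.75, 2253)]
l2 cap [(0.53, 2365)]
16.8417
carton_upper ['4'] None [ 0.5036  0.1719  0.0328 -0.5482] -31.4 0.017
carton_upper ['4'] 0.038 [ 0.5021  0.1714  0.038  -0.5424] -31.1 0.033
carton_upper ['4'] None [ 0.5036  0.1719  0.0328 -0.5482] -31.4 0.017
carton_upper ['4'] 0.038 [ 0.5021  0.1714  0.038  -0.5424] -31.1 0.033
carton_lower ['1', '2'] None [ 0.5503 -0.1998  0.1145 -0.3068] -17.6 0.016
carton_lower ['1', '2'] 0.118 [ 0.5492 -0.1998  0.118  -0.3114] -17.8 0.032
carton_lower ['1'] None [ 0.5511 -0.2006  0.1119 -0.3051] -17.5 0.008
carton_lower ['1'] 0.118 [ 0.5497 -0.1998  0.118  -0.3019] -17.3 0.032
carton_lower ['2'] None [ 0.5504 -0.1995  0.113  -0.3065] -17.6 0.007
carton_lower ['2'] 0.118 [ 0.5493 -0.1999  0.118  -0.3082] -17.7 0.026
```

View pics/m3.png

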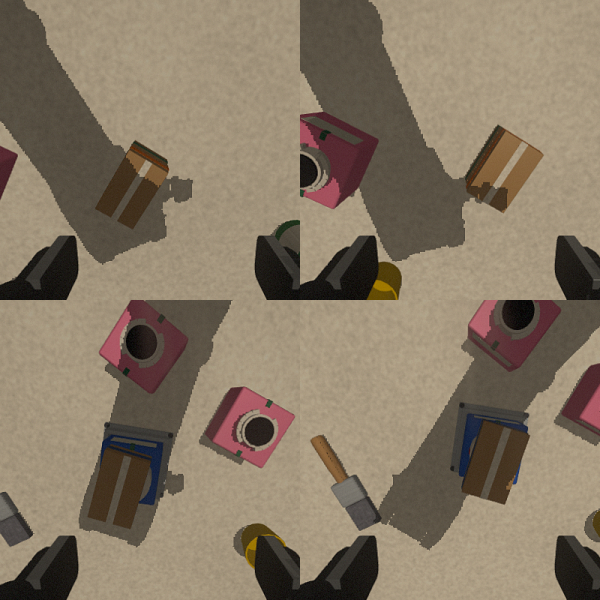

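The stack (top row, ~(133,185) and (505,168)) is square: the orange carton sits on the green one with edges lined up to ~1.5 mm. The blue-banded carton lies alone on the blue jar at (120,487)/(497,460). I'll take it next.

```bash
cat > s4.py <<'E'
from h import *
from s2 import st
import pickle
p=(.5496,-.1998)
arm.reach((*p,.30),R(90-17.6)); print("hit",arm.move_l((*p,.192),.1,max_force=12)); st("down")
hand.command_gripper(.03,30); st("grip")
arm.move_l((*p,.212),.05); arm.move_l((*p,.36),.15); st("up")
if sense()["finger_gap"]<.045: raise SystemExit("no grip")
b=(.5025,.1706); arm.reach((*b,.24),R(90-31.5)); print("hit",arm.move_l((*b,.168),.1,max_force=10))
print("hit",arm.move_l((*b,.142),.03,max_force=6)); st("placed")
hand.command_gripper(.085); arm.move_l((*b,.24),.15); st("rel")
D={}
for tag,q,names in[("c1",(.47,.21,.36),["carton_lower"]),("c2",(.49,.13,.36),["carton_lower"]),("j1",(.52,-.15,.34),["cap","holder","jar"]),("j2",(.55,-.23,.34),["cap","holder","jar"])]:
    arm.reach(q,R(90)); c,im=snap(tag); D[tag]=dict(c=c)
    for n in names:
        D[tag][n]=[(d["p"],d["pixels"]) for d in vision.regions_of("wrist",n)]; pl=vision.place_of("wrist",n)
        D[tag][n+"_c"]=pl; print(tag,n,[(round(a,2),int(m.sum())) for a,m in D[tag][n]],[(round(d["p"],2),np.round(d["centre"],1).tolist()) for d in pl])
pickle.dump(D,open("d4.pkl","wb")); print(sense()["t"])
o=[(D[t]["c"],D[t]["carton_lower"][0][1]) for t in("c1","c2") if D[t]["carton_lower"]]
for oo in[o]+[[x] for x in o]:
  for z in(None,.076): r,e=fitbox(oo,(.5025,.171,.076,-.55),z); print(z,r.round(4),np.degrees(r[3]).round(1),round(e,3))
E
python3 s4.py
python3 -c "
import cv2,numpy as np
a=[cv2.imread(f'pics/{n}.png')[:400,100:500] for n in('c1','c2','j1','j2')]
cv2.imwrite('pics/m4.png',cv2.resize(np.vstack([np.hstack(a[:2]),np.hstack(a[2:])]),(600,600),interpolation=3))"
```

```text
hit False
down 18.57 gap 0.0849 gf 0.0 F [ 1.8 -0.4  0.3] p [ 0.5499 -0.1999  0.1925]
grip 18.99 gap 0.0499 gf 33.2 F [-1.5  1.   6.2] p [ 0.5498 -0.1998  0.1924]
up 20.68 gap 0.0496 gf 32.4 F [ 0.7  0.1 -1.2] p [ 0.5493 -0.1995  0.3592]
hit False
hit True
placed 23.62 gap 0.0497 gf 33.1 F [0.4 0.7 0.2] p [0.5024 0.1706 0.1497]
rel 24.82 gap 0.0851 gf 0.0 F [-0.7 -0.9  0.1] p [0.5021 0.1708 0.2394]
c1 carton_lower [(0.88, 6166)] [(0.67, [279.1, 242.7])]
c2 carton_lower [(0.84, 6615)] [(0.81, [367.3, 224.7])]
j1 cap [(0.59, 5241)] [(0.61, [261.8, 250.8])]
j1 holder [(0.59, 2747), (0.21, 5314)] []
j1 jar [(0.7, 10902), (0.68, 4184), (0.63, 11369)] [(0.8, [293.3, 62.9]), (0.7, [431.1, 169.4]), (0.65, [272.9, 226.1])]
j2 cap [] []
j2 holder [(0.7, 4439), (0.62, 2784)] []
j2 jar [(0.81, 14118), (0.7, 8394), (0.59, 4224)] [(0.89, [519.3, 140.4]), (0.75, [382.2, 27.6])]
28.4333
None [ 0.5028  0.1719  0.0731 -0.5549] -31.8 0.023
0.076 [ 0.5025  0.1714  0.076  -0.5547] -31.8 0.032
None [ 0.5037  0.1714  0.0714 -0.5415] -31.0 0.017
0.076 [ 0.5025  0.1718  0.076  -0.543 ] -31.1 0.028
None [ 0.504   0.1728  0.0687 -0.554 ] -31.7 0.011
0.076 [ 0.5023  0.1716  0.076  -0.5602] -32.1 0.031
```

View pics/m4.png

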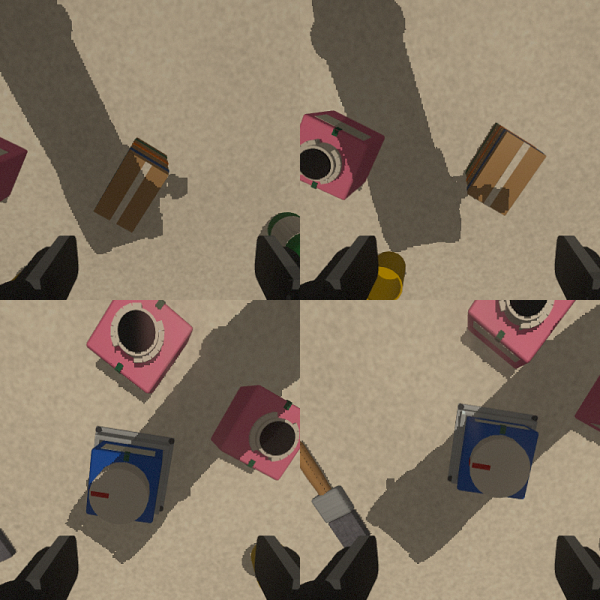

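The column is complete and square (top row, ~(132,185) and (507,168), within ~1 mm of each other). The blue jar's cap is clear at j1 (120,490) and j2 (499,466), with its red mark pointing left (world -y). The -x green mark shows at j1 (121,461), so the +x mark lies at the bottom, about 90° anticlockwise of the red. Next I'll measure the cap centre, its height and both angles.

```bash
cat > s5.py <<'E'
from h import *
import pickle
D=pickle.load(open("d4.pkl","rb"))
for tag,q in[("k1",(.53,-.19,.31)),("k2",(.56,-.215,.31))]:
    arm.reach(q,R(90)); c,im=snap(tag); D[tag]=dict(c=c,cap=[(d["p"],d["pixels"]) for d in vision.regions_of("wrist","cap")])
    print(tag,[(round(a,2),int(m.sum())) for a,m in D[tag]["cap"]])
pickle.dump(D,open("d5.pkl","wb")); print(sense()["t"])
an=np.linspace(0,2*np.pi,60,endpoint=False)
def cyl(x,y,z,r=.03,h=.029): return np.array([[x+r*np.cos(t),y+r*np.sin(t),z+e] for t in an for e in(0,h)])
def fitc(obs,z):
    def cost(q):
        v=0
        for c,m in obs:
            r=np.zeros(m.shape,np.uint8); cv2.fillConvexPoly(r,cv2.convexHull((proj(c,cyl(.55+q[0]/100,-.195+q[1]/100,.089+q[2]/100 if z is None else z))*16).astype(np.int32)),1,8,4); r=r>0
            v+=1-(r&m).sum()/(r|m).sum()
        return v/len(obs)
    b=minimize(cost,[0,0,0],method="Nelder-Mead",options=dict(initial_simplex=[[0,0,0],[.8,0,0],[0,.8,0],[0,0,.8]],xatol=.002,fatol=1e-5))
    return .55+b.x[0]/100,-.195+b.x[1]/100,.089+b.x[2]/100,b.fun
ob=[(t,D[t]["c"],D[t]["cap"][0][1]) for t in("j1","k1","k2") if D[t]["cap"]]
for s in[ob]+[[o] for o in ob]:
    for z in(None,.089): print([o[0] for o in s],z,np.round(fitc([o[1:] for o in s],z),4))
C=np.array(fitc([o[1:] for o in ob],.089)[:2])
for t in("j1","j2","k1","k2"):
    im=cv2.imread(f"pics/{t}.png").astype(int); b,g,r=im[...,0],im[...,1],im[...,2]; c=D[t]["c"]
    cc=proj(c,[*C,.1])[0]; yy,xx=np.mgrid[:480,:640]; near=np.hypot(xx-cc[0],yy-cc[1])<85
    def pts(m,z): 
        ys,xs=np.where(m&near); return np.array([onz(c,(x,y),z,C) for x,y in list(zip(xs,ys))[::max(1,len(xs)//60)]]) if len(xs)>5 else None
    P=pts((r>1.8*g)&(r>1.8*b)&(r>60),.118)
    if P is not None:
        d=P-C; u=np.linalg.svd(P-P.mean(0))[2][0]; u*=np.sign(u@d.mean(0)); print(t,"red dir from centre",np.degrees(np.arctan2(*d.mean(0)[::-1])).round(1),"own axis",np.degrees(np.arctan2(*u[::-1])).round(1),"r range",np.linalg.norm(d,axis=1).min().round(4),np.linalg.norm(d,axis=1).max().round(4))
    P=pts((g>1.3*r)&(g>1.2*b)&(g>35),.086)
    if P is not None: d=P-C; print(t,"green",len(P),np.degrees(np.arctan2(*d.mean(0)[::-1])).round(1),np.linalg.norm(d.mean(0)).round(4))
    m=((b>1.8*r)&(b>50)&near).astype(np.uint8); P=pts(m>0,.086); h=cv2.minAreaRect((P*1e4).astype(np.float32)); print(t,"blue rect",np.round([h[0][0]/1e4,h[0][1]/1e4,h[1][0]/1e4,h[1][1]/1e4,h[2]],3))
E
python3 s5.py
python3 -c "
import cv2,numpy as np
a=[cv2.imread(f'pics/{n}.png')[80:380,150:550] for n in('k1','k2')]
cv2.imwrite('pics/m5.png',cv2.resize(np.hstack(a),(800,300)))"
```

```text
k1 [(0.85, 6408)]
k2 [(0.75, 6516)]
29.2667
['j1', 'k1', 'k2'] None [ 0.5497 -0.1966  0.0863  0.0167]
['j1', 'k1', 'k2'] 0.089 [ 0.5488 -0.1966  0.0916  0.0252]
['j1'] None [ 0.5504 -0.197   0.0845  0.012 ]
['j1'] 0.089 [ 0.549  -0.1966  0.093   0.022 ]
['k1'] None [ 0.5491 -0.1967  0.088   0.0161]
['k1'] 0.089 [ 0.5488 -0.1967  0.0916  0.0186]
['k2'] None [ 0.5501 -0.1964  0.085   0.0113]
['k2'] 0.089 [ 0.5491 -0.1966  0.0915  0.0305]
j1 red dir from centre -99.0 own axis -99.8 r range 0.01 0.0277
j1 green 46 170.9 0.0356
j1 blue rect [ 5.4200e-01 -1.9500e-01  7.5000e-02  8.5000e-02  8.1125e+01]
j2 red dir from centre -99.4 own axis -104.3 r range 0.0099 0.032
j2 green 46 170.6 0.035
j2 blue rect [ 5.4600e-01 -1.9700e-01  7.6000e-02  7.9000e-02  8.1914e+01]
k1 red dir from centre -99.2 own axis -102.9 r range 0.0108 0.0301
k1 green 68 170.9 0.0354
k1 blue rect [ 5.430e-01 -1.950e-01  7.600e-02  8.200e-02  8.107e+01]
k2 red dir from centre -98.9 own axis -102.7 r range 0.0101 0.0308
k2 green 64 170.9 0.0347
k2 blue rect [ 5.4700e-01 -1.9500e-01  7.3000e-02  7.7000e-02  7.9704e+01]
```

View pics/m5.png

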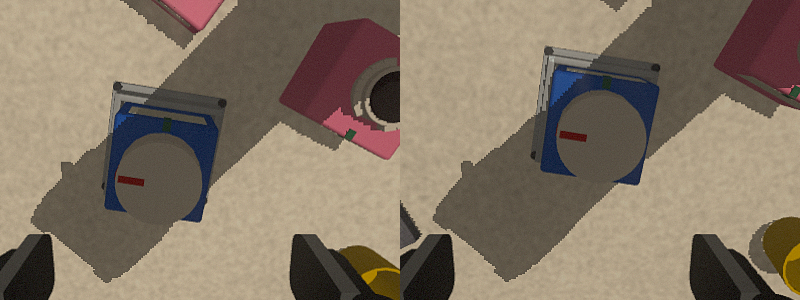

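Cap centre is (0.549, -0.197) with its lower edge at ~0.087 m (text: 0.089). The crop shows the blue jar with its white cap: red mark at (130,182)/(573,136), about -100° in the world; green -x mark at (167,125)/(606,82), so the jar's yaw is -9°. The turn needed is about 91° anticlockwise. Gripping now.

```bash
cat > s6.py <<'E'
from h import *
from s2 import st
def st2(m): st(m); s=sense(); print("   M",np.round(s["ft_torque"],2),"q7",s["joint_pos"][6].round(1))
if __name__=="__main__":
    p=(.5492,-.1966)
    arm.reach((*p,.24),R(-10)); st2("above"); print("hit",arm.move_l((*p,.161),.08,max_force=10)); st2("down")
    hand.command_gripper(.045,30); st2("grip30"); hand.command_gripper(.045,80); st2("grip80")
    q=sense()["joint_pos"].copy()
    for k in range(2):
        q[6]+=8; arm.goto_joints(q); st2(f"turn{8*(k+1)}")
    c,im=snap("t1")
E
python3 s6.py
```

```text
above 30.77 gap 0.0851 gf 0.0 F [-1.1 -0.8  0.1] p [ 0.5492 -0.1965  0.2402]
   M [-0.    0.05 -0.03] q7 42.3
hit False
down 31.91 gap 0.085 gf 0.0 F [-0.   0.3 -0.6] p [ 0.5494 -0.1968  0.1614]
   M [-0.    0.06  0.01] q7 46.4
grip30 32.27 gap 0.0599 gf 30.6 F [-3.1  1.7  7.6] p [ 0.549  -0.1965  0.1614]
   M [0.39 0.85 0.05] q7 46.4
grip80 32.48 gap 0.0585 gf 82.1 F [-6.9  3.7 14.1] p [ 0.549  -0.1966  0.1617]
   M [ 0.81  1.26 -0.01] q7 46.4
turn8 32.75 gap 0.0582 gf 88.4 F [-1.9  0.7  3.8] p [ 0.549  -0.1966  0.1619]
   M [0.15 0.38 0.18] q7 54.3
turn16 33.02 gap 0.0583 gf 88.6 F [-0.8  0.6  4.3] p [ 0.5492 -0.1967  0.1619]
   M [0.05 0.27 0.14] q7 62.1
```

```bash
cat > s7.py <<'E'
from h import *
from s6 import st2
def red(tag,z=.118,C=np.array([.549,-.1966])):
    c,im=snap(tag); im=im.astype(int); r,g,b=im[...,0],im[...,1],im[...,2]
    ys,xs=np.where((r>1.8*g)&(r>1.8*b)&(r>50)); P=[]
    for x,y in list(zip(xs,ys))[::max(1,len(xs)//150)]:
        X=onz(c,(x,y),z,C)
        if np.linalg.norm(X-C)<.034: P.append(X)
    if len(P)<4: print("no red",len(xs)); return
    d=np.mean(P,0)-C; print(tag,"red at",np.degrees(np.arctan2(d[1],d[0])).round(1),"n",len(P),"r",np.linalg.norm(d).round(4))
if __name__=="__main__": red("t2")
E
python3 s7.py
```

```text
t2 red at -83.2 n 19 r 0.0186
```

View pics/t1.png

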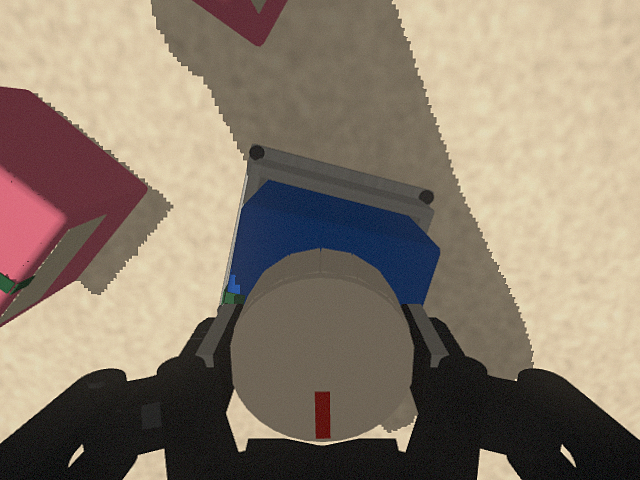

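Picture t1 shows the red mark at (322,415) between the pads. The cap has turned with the hand by the full 16° (red now at -83°) and the jar is still seated. Continuing the turn.

```bash
cat > s8.py <<'E'
from h import *
from s6 import st2
from s7 import red
q=sense()["joint_pos"].copy(); q0=q[6]
for d in(15,30,45,60,70,75):
    q[6]=q0+d; arm.goto_joints(q); st2(f"turn+{d}")
    F=sense()["wrist_force"]
    if np.hypot(*F[:2])>30 or abs(F[2])>40: print("STOP"); break
red("t3")
E
python3 s8.py
```

```text
turn+15 33.48 gap 0.0582 gf 88.5 F [ 0.1 -0.1  3. ] p [ 0.5492 -0.1967  0.1619]
   M [-0.12  0.23  0.18] q7 76.8
turn+30 33.85 gap 0.0582 gf 88.5 F [-0.3 -1.6  2.9] p [ 0.5492 -0.1967  0.1619]
   M [-0.17  0.19  0.15] q7 91.7
turn+45 34.22 gap 0.0585 gf 88.7 F [-0.1 -0.1  3.9] p [ 0.5492 -0.1967  0.162 ]
   M [-0.13  0.13  0.22] q7 106.7
turn+60 34.58 gap 0.0579 gf 89.5 F [-3.   0.3 12.4] p [ 0.5493 -0.1969  0.1624]
   M [-0.    0.48  0.22] q7 121.8
turn+70 34.88 gap 0.0583 gf 90.3 F [-3.3  0.6 19.3] p [ 0.5493 -0.1972  0.1627]
   M [0.19 0.93 0.15] q7 131.8
turn+75 35.12 gap 0.0584 gf 90.3 F [-4.2  0.6 20.4] p [ 0.5494 -0.1973  0.1628]
   M [0.07 0.86 0.13] q7 136.8
t3 red at -8.2 n 18 r 0.0216
```

```bash
cat > s9.py <<'E'
from h import *
from s6 import st2
s=sense(); p=s["ee_pos"].copy(); z0=.1614; ok=True
for d in(.003,.006,.009,.013):
    arm.move_l((p[0],p[1],z0+d),.03); st2(f"lift {d}")
    if sense()["wrist_force"][2]<-6: print("STOP"); ok=False; break
if ok:
    arm.move_l((p[0],p[1],z0+.0455),.06); st2("up"); snap("e1"); im=vision.get_image("scene"); cv2.imwrite("pics/e2.png",im[200:340,180:440,::-1])
    a=cv2.imread("pics/e1.png"); b=cv2.resize(cv2.imread("pics/e2.png"),(640,345),interpolation=3); cv2.imwrite("pics/m6.png",cv2.resize(np.vstack([a,b]),(465,600)))
E
python3 s9.py
```

```text
lift 0.003 35.42 gap 0.0583 gf 89.8 F [-4.4  2.2 16.4] p [ 0.5494 -0.1974  0.165 ]
   M [0.38 0.94 0.04] q7 136.6
lift 0.006 35.67 gap 0.0584 gf 88.1 F [-1.4 -0.5  0. ] p [ 0.5493 -0.1972  0.1672]
   M [-0.13  0.16  0.03] q7 136.6
lift 0.009 35.92 gap 0.0582 gf 88.1 F [-1.4 -0.5  0.2] p [ 0.5494 -0.1972  0.1704]
   M [-0.03  0.33 -0.04] q7 136.6
lift 0.013 36.21 gap 0.0582 gf 88.1 F [-1.3 -0.7  0.2] p [ 0.5495 -0.1973  0.1746]
   M [-0.1   0.31  0.02] q7 136.4
up 36.9 gap 0.0583 gf 88.1 F [-0.2  0.7  0.2] p [ 0.5494 -0.1971  0.2068]
   M [-0.01  0.   -0.07] q7 134.7
```

View pics/m6.png

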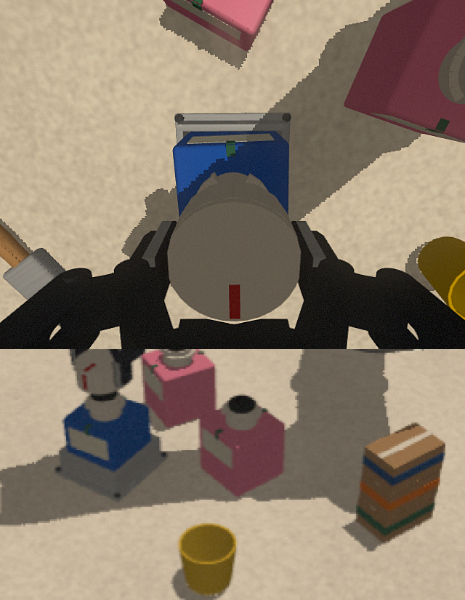

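The pictures show the cap held level in the hand, with its red mark at (235,300). The jar is seated in its holder with the black seal exposed at (105,398), and the column stands square at (400,485). The lift was 45 mm, which leaves ~21 mm of clearance. Handing in.

```bash
python3 -c "
from rig import job
print(job.finish_job())"
```

```text
the job is handed in; nothing more can be done
None
```

The job is handed in at about 37 s of robot time: the cartons are stacked green, orange, blue with edges lined up to about 1.5 mm, and the cap is unscrewed and held level about 2 cm above the seated jar's open mouth.

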